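# Fit the green blow nozzle to the bench air unit's quick coupler

## Task

Fit the green blow nozzle to the quick coupler on the blue bench air unit: draw the coupler's winged sleeve down and turn it until one wing stays hooked behind the red keeper's tooth, let go, push the nozzle fully home, then press the sleeve down again, turn it back and let it spring all the way up to lock the nozzle in. The unit only stands on rubber feet, so do not let it skid, spin or tip; leave the orange nozzle in the rack and the other things on the cart where they are, and let go of everything at the end.

Things in the scene. Friction and masses are not known exactly. Their poses are not given: they have to be found in the camera images.
- unit: Bench air unit: free-standing blue box 130 x 130 mm, 50 mm tall with its rubber feet, about 1.6 kg, not fixed to the cart. Origin: centre of its underside, z up along the coupler's axis. The upright brass coupler stands on the middle of the box, its open mouth 115 mm above the cart: bore 22 mm, flared at the mouth to 28 mm, rim 41 mm across.
- mouth (a point): Centre of the coupler's mouth, 115 mm above the cart, axes as the unit's. While the sleeve is up two steel pawls close the bore: a plug enters only about 20 mm. They draw aside when the sleeve is down by 11 mm. If the plug is not fully home when the sleeve is freed, the pawls jam and the sleeve stays part-way down.
- seal (a point): Sprung rubber seal inside the bore, 30 mm below the mouth, out of sight. It grips the nozzle's tail: the last 8 mm of travel need a push of about 5 to 15 N, more than the nozzle's weight, and the nozzle then stays where it was pushed. Fully home, the flange meets the rim with a hard stop.
- keeper (a point): Red keeper on the box, an upside-down L. The point: middle of the underside of its lip, 53 mm from the coupler's axis, 35 degrees counterclockwise (from above) from the unit's +x, 88 mm above the cart. The lip is 8 mm thick and covers 44 to 62 mm from the axis, about 17 to 53 degrees; a tooth at its 17-degree edge hangs 2.5 mm lower. Its post stands 62 to 68 mm out.
- unit_corner (a point): A corner of the unit's box top, 60 mm along its +x and +y, 50 mm above the cart: shows skidding and spinning.
- collar (a joint): How far the sleeve is drawn down from its upper (forward) place, m: 0 up, hard stop at 0.016. A spring pushes it up with about 6 N at the top, 11 N at the stop. Held behind the keeper's tooth it reads 0.010 to 0.011; 0.0135 clears the tooth.
- sleeve (a joint): Turn of the sleeve, rad, counterclockwise from above positive; 0: wings along the unit's x axis; stops at -0.3 and 0.85. While up, the keeper blocks it past about 0.15. Drawn down to its stop it turns freely; from 0.6 to 0.85 a wing lies under the lip behind the tooth, which holds the sleeve down when let go. Turned back below 0.1 and let go it springs up.
- free_wing (a point): Middle of the opposite wing, on the unit's -x side, 46 mm from the axis, half-way up the wing; its x axis points to the coupler's axis. Can be pinched from above across its 12 mm. When hooked, the tooth keeps the sleeve from turning back: press the sleeve down to its stop again, then turn it, or the whole unit spins.
- hook_wing (a point): Middle of the wing on the unit's +x side, 46 mm from the axis: the one that goes under the keeper. The sleeve is an aluminium ring 50 mm across, 73 to 108 mm above the cart while up. Its wings are 12 mm thick, 14 mm tall (85 to 99 mm above the cart while up) and reach 58 mm from the axis.
- green_nozzle_grip (a point): Green blow nozzle, 80 mm long, 0.15 kg, upright in the rack. The point: on its axis in its grip, 60 mm above the tail's lower end; z up. Brass tail 20 mm across, 38 mm long, tapered tip, groove; flange 38 mm across (38 to 42 mm up) that lies on the rim when home; green grip 30 mm across (42 to 70 mm up). Fully home the point is 22 mm above the mouth.
- orange_nozzle_grip (a point): Orange blow nozzle of the same shape, to be left in the rack; same point on it.
- rack: Wooden rack fixed to the cart, 70 x 190 x 50 mm, long along its y; origin: centre of its underside. Two holes 26 mm wide, 45 mm to either side of its centre along y, hold the nozzles with the flanges on its top; which one is in which hole varies.
- coaster: Ceramic tile coaster, 100 x 100 x 8 mm; origin under its centre.
- spool: Yellow spool, 72 mm across, 55 mm tall, standing; origin under its centre.
- organizer: Clear plastic bead organizer, 130 x 200 x 35 mm; origin under its centre.
- oil_bottle: White bottle with a red cap, 50 mm across, 110 mm tall; origin under its centre.
Things that resemble listed ones, but are neither listed nor needed, are in the scene too. Leave any purple look-alike of the part that bears green_nozzle_grip alone.

How it is judged:
By the outcome, as a careful person would: the job done as asked, in the order asked, and still so for the second after the job is handed in, with the robot touching nothing.
It also fails if it takes over 72 s, if anything falls off the work surface, if the arm or the gripper's body presses on something with over 40 N, if the wrist force passes 120 N, or if a joint passes its speed limit or range.

## Robot

A 6-joint arm with a two-finger parallel gripper is mounted at the origin on the work surface. World frame = base frame: x ahead of the robot, y to its left, z up, the work surface at z = 0. Lengths are in m, angles in rad, forces in N, time in s.
With the tool pointing down it reaches from about 0.375 to 0.925 m from the base axis. Payload 5.7 kg.
Tool frame: the origin (TCP) lies midway between the tips of the shut fingers; the grasp point (between the pads) lies 19 mm behind it (robot.pinch_z is the distance from the TCP to the grasp point, in m); z points along the fingers, y is the line along which they close (so a half turn about z gives the same grasp; the last joint's range is limited). The gripper opens to 85 mm and grips with 20 to 120 N. Pads are 22 mm wide; open, the fingers measure 114 mm over their backs; the gripper's body (76 mm by 85 mm) begins 54 mm behind the grasp point. The pads swing forward as they close: fully open they stand 13 mm farther back than shut.
Start: joints at [1.17, 0.359, 1.51, -0, 1.272, -0.115], TCP at [0.169, 0.576, 0.231] pointing down, gripper open.
Joint ranges: [-2.97, 2.97], [-1.01, 2.36], [0.21, 2.38], [-0.96, 4.11], [0.2, 2.71], [-2.98, 2.98]. Speed limits (rad/s): [2.39, 2.39, 3.14, 3.14, 3.14, 3.14].

## Interface

Orientations are given as a rotation vector (axis times angle).
In Python, from workcell import readout, get_image, camera_params, ticket, finder, robot gives the robot as it stands.
- The arm moves only by the shell command python3 -m handwheel 'ROWS' [FORCE]. ROWS is JSON, a list that holds one entry, the list of rows, each a list of 7 numbers: the shift along the tool's x, y, z each as a share of 800 mm, from -1 to 1, then the turn, a rotation vector about the tool's x, y, z each as a share of 180 degrees, from -1 to 1, then the finger opening in mm, from 0 to 85.4. A call has 1 to 20 rows; each row is the pose to reach, as a shift and turn from the pose commanded when the call began, along the tool's axes at that moment, turning the shorter way round; what a row does not reach only later rows make up. A row lasts 1/12 s, in which the tool goes at most 41.7 mm and 7.16 degrees, less where a joint would pass 70% of its speed; a pose out of reach is approached as far as the arm can. A call with a number of a shift or a turn outside -1 to 1 is refused whole. A call with a gripper value outside its range is refused whole. The fingers move at their own pace and stop on an object; FORCE is the grip in N (left out, the last holds). Time passes only in rows, so rows that repeat a pose let the fingers close. It gives the time, the measured TCP pose, the force, the opening and the grip force at its end, in the units of the state.
- readout.observe(): the state, without advancing time (a new reading comes with each control period).
- get_image(name): name is "scene" or "top"; returns (picture, depth): 400x640x3 uint8, red, green, blue; 400x640 float32, m along the optical axis (not along the pixel's ray), 0 where there is no reading.
- camera_params(name): a dict with "K" (3x3 intrinsics, pixels), "position" and "orientation" of the camera in the world. Camera axes: x right, y down, z forward; pixel columns grow to the right and rows downward; lengths in m; the calibration is good to about 2 mm. A picture is of the moment at which its call begins. camera_params takes no time and is no camera call.
- ticket.finish_job(): hands the job in; it is judged then, once.
Trained networks look in the newest picture that a camera, given by its name, has taken for a name from the list of things; names that differ only in an ending like _2 or _b are one class to them, and where a whole thing is asked for, a point or a joint stands for the part that bears it (a point fixed in the world has none). Each returns a list of dicts, best first, with "score" (0 to 1); they miss things now and then, are a little off and sometimes report something else, mostly with a low value. They report only what shows in the picture. A call takes as long as a camera call. They do not tell look-alikes from the thing itself.
- finder.regions_of(camera, label): "region" (400x640 bool, what is visible of it) and "box" ([left, top, right, bottom] in pixels, round what is visible of it).
The state is a dict: "time": time; "qpos": joint angles; "joint_velocities": joint speeds; "joint_efforts": joint torques, N m; "tool_pos": TCP position; "tcp_rot": TCP orientation; "contact_force": force on the tool from outside, world axes, zero at the start; "moment": the same for the moment, N m; "width": finger opening in m; "gripper_force": force on a finger pad.
Only numpy, scipy, OpenCV 4.12 (cv2) and the standard library are available. Lean on these libraries where they do the work, as an engineer would, in place of code of your own. Each camera call takes 0.05 s, during which the arm holds its last target. There are 200 camera calls.

## Working session

There is one attempt and no reset: what is moved stays moved. The work goes in short steps, Python scripts to look and compute and a shell command to move; the robot and the scene stay as the last step left them, time stands still between calls to the robot, and variables do not carry over. Pictures are saved under pics/ and viewed, at most 10 in all, crops included, and the job is handed in when it is done.

```bash
ls; mkdir -p pics; cat > h.py <<'E'
import numpy as np, cv2
from scipy.spatial.transform import Rotation as R
from workcell import readout, get_image, camera_params, ticket, finder, robot
def cam(n):
    p=camera_params(n); o=np.array(p["orientation"],float)
    M=o if o.shape==(3,3) else (R.from_rotvec(o).as_matrix() if o.size==3 else R.from_quat(o).as_matrix())
    return np.array(p["K"]),np.array(p["position"]),M
def cloud(n,d):
    K,t,M=cam(n); v,u=np.mgrid[:400,:640]
    P=np.stack([(u-K[0,2])/K[0,0]*d,(v-K[1,2])/K[1,1]*d,d],-1)
    return P@M.T+t
def proj(n,p):
    K,t,M=cam(n); c=(np.atleast_2d(p)-t)@M; q=c@K.T; return q[:,:2]/q[:,2:]
E
python3 - <<'E'
from h import *
print(camera_params("top"),camera_params("scene"))
print(readout.observe())
for n in ("top","scene"):
    im,d=get_image(n); cv2.imwrite(f"pics/{n}0.png",im[...,::-1]); C=cloud(n,d)
    for l in ("unit","keeper","free_wing","hook_wing","green_nozzle_grip","orange_nozzle_grip","rack","coaster","spool","organizer","oil_bottle"):
        for r in finder.regions_of(n,l)[:3]:
            m=r["region"]&(d>0); 
            print(n,l,round(r["score"],2),np.round(r["box"]),m.sum(),np.round(np.median(C[m],0),3),np.round(C[m].max(0),3) if m.any() else "")
E
```

```text
pics
{'K': array([[405.84356362,   0.        , 316.46897868],
       [  0.        , 405.84356362, 205.2811388 ],
       [  0.        ,   0.        ,   1.        ]]), 'position': array([ 0.41509849, -0.00257846,  0.95465239]), 'orientation': array([-2.29967058,  1.87004553, -0.20887901])} {'K': array([[424.00985196,   0.        , 307.83357156],
       [  0.        , 424.00985196, 194.76805085],
       [  0.        ,   0.        ,   1.        ]]), 'position': array([0.98268593, 0.5272932 , 0.89273983]), 'orientation': array([-0.90843551, -2.6152171 ,  0.96738137])}
{'time': 0.0, 'qpos': array([ 1.16992924e+00,  3.59516864e-01,  1.51143204e+00,  5.09255299e-06,
        1.27249054e+00, -1.15079541e-01]), 'joint_velocities': array([ 6.01753642e-04,  4.17772890e-04, -8.99538060e-04, -6.90283311e-04,
        4.37576668e-05,  4.16424406e-04]), 'joint_efforts': array([ 2.47340708e-03, -5.27615905e+01, -2.78628570e+01,  4.14581802e-05,
        1.27525636e-02,  5.21346396e-05]), 'tool_pos': array([0.16887641, 0.57503979, 0.23044667]), 'tcp_rot': array([-4.47322276e-01, -3.10910110e+00,  2.80255
[... 2818 characters left out ...]
3]
scene rack 0.19 [396. 288. 422. 324.] 778 [0.59  0.34  0.073] [0.604 0.358 0.116]
scene coaster 0.81 [426. 254. 482. 303.] 1630 [0.425 0.337 0.009] [0.476 0.387 0.014]
scene spool 0.89 [200. 180. 230. 215.] 688 [ 0.746 -0.199  0.055] [ 0.777 -0.174  0.06 ]
scene spool 0.41 [312. 208. 339. 244.] 324 [0.617 0.1   0.101] [0.656 0.111 0.112]
scene organizer 0.94 [225. 257. 328. 359.] 5563 [0.796 0.141 0.018] [0.864 0.24  0.04 ]
scene organizer 0.47 [289. 209. 363. 279.] 2913 [0.622 0.102 0.052] [0.682 0.165 0.118]
scene oil_bottle 0.62 [396. 290. 426. 325.] 778 [0.591 0.34  0.073] [0.604 0.359 0.116]
scene oil_bottle 0.46 [273. 131. 283. 147.] 168 [ 0.504 -0.252  0.074] [ 0.516 -0.241  0.096]
```

```bash
python3 - <<'E'
import cv2,numpy as np
a=cv2.imread("pics/top0.png")[165:335,250:470]
cv2.imwrite("pics/topcrop.png",cv2.resize(a,None,fx=3.5,fy=3.5,interpolation=cv2.INTER_CUBIC))
E
```

```text
(no output)
```

View pics/topcrop.png

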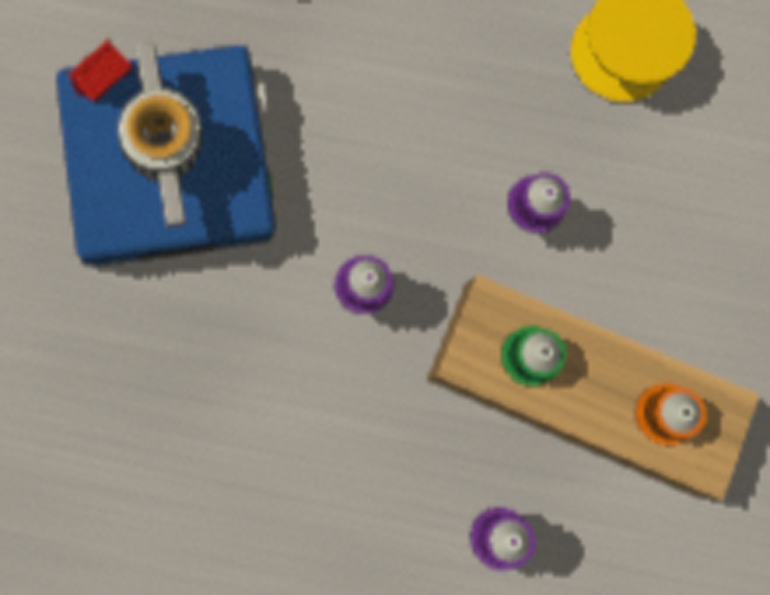

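View pics/scene0.png

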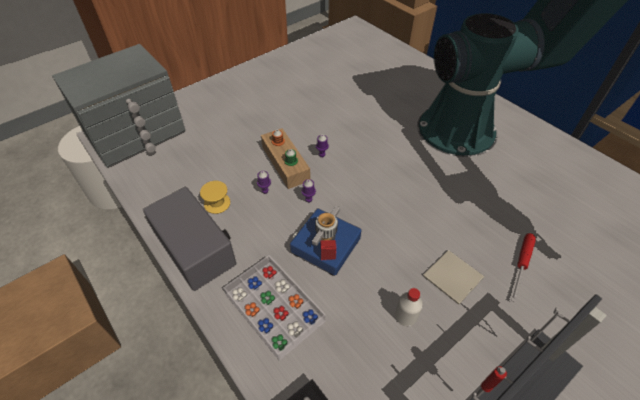

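Top view: the green nozzle is at (401,266) in the rack. The purple look-alikes at (403,222), (354,246) and (394,319) stand on the cart. The first is the only green one in the rack, and the crop confirms it. The unit is at (298,208), with the red keeper at (279,185), to the left of the hook wing, and the free wing pointing down toward (299,222).

```bash
cat > meas.py <<'E'
from h import *
def minrect(p): 
    r=cv2.minAreaRect((p[:,:2]*1000).astype(np.float32)); return np.round(r[0],1),np.round(r[1],1),round(r[2],1)
def circ(p):  # algebraic fit
    A=np.c_[2*p[:,:2],np.ones(len(p))]; s=np.linalg.lstsq(A,(p[:,:2]**2).sum(1),rcond=None)[0]
    return np.round(s[:2],4),round(float(np.sqrt(s[2]+s[0]**2+s[1]**2)),4)
def run(n,im,d):
    C=cloud(n,d); hsv=cv2.cvtColor(im,cv2.COLOR_RGB2HSV); H,S,V=[hsv[...,i].astype(int) for i in range(3)]
    near=(np.hypot(C[...,0]-.61,C[...,1]-.09)<.1)&(d>0)
    er=lambda m:m
    blue=near&(H>100)&(H<125)&(S>120); b=blue&(abs(C[...,2]-.05)<.006); print(n,"blue",b.sum(),np.median(C[b][:,2]).round(4),minrect(C[b]))
    red=near&((H<8)|(H>172))&(S>150); r=red&(abs(C[...,2]-.096)<.006); print(" red top",r.sum(),minrect(C[r]) if r.sum() else "", np.median(C[red],0).round(4))
    rim=near&(C[...,2]>.1105)&(C[...,2]<.125)&~red; print(" rim",rim.sum(),minrect(C[rim]),cv2.minEnclosingCircle((C[rim][:,:2]*1000).astype(np.float32)),circ(C[rim]))
    w=near&~red&(abs(C[...,2]-.099)<.006)&(S<90)&(np.hypot(*(np.moveaxis(C[...,:2]-np.median(C[rim][:,:2],0),-1,0)))>.029); P=C[w]
    print(" wing",w.sum(),minrect(P))
    c=np.median(C[rim][:,:2],0)
    for s in (-1,1):
        q=P[(P[:,0]-c[0])*s>0]; 
        if len(q): print("   ",s,len(q),q.mean(0).round(4))
    g=(H>55)&(H<90)&(S>110)&(np.hypot(C[...,0]-.515,C[...,1]+.17)<.05); print(" green",g.sum(),minrect(C[g]),np.median(C[g],0).round(4),C[g].max(0).round(4))
    gg=(d>0)&(np.hypot(C[...,0]-.515,C[...,1]+.17)<.05)&(C[...,2]>.06); print(" green all",gg.sum(),cv2.minEnclosingCircle((C[gg][:,:2]*1000).astype(np.float32)),minrect(C[gg]))
    t=gg&(C[...,2]>.077); print(" tip",t.sum(),C[t].mean(0).round(4))
E
python3 - <<'E'
from meas import *
for n in ("top","scene"): run(n,*get_image(n))
E
```

```text
top blue 2204 0.0509 (array([599.2,  80.6]), array([128.6, 127.5]), 19.9)
 red top 156 (array([631.6, 126.8]), array([23.4, 32.7]), 54.4) [0.6312 0.127  0.097 ]
 rim 196 (array([597.8,  81.7]), array([42.4, 45.4]), 17.1) ((599.9618530273438, 80.91808319091797), 24.33198356628418) (array([0.5991, 0.0813]), 0.0169)
 wing 148 (array([602.4,  85. ]), array([118.9,  53.4]), 45.5)
    -1 79 [0.5596 0.065  0.0997]
    1 69 [0.6393 0.0986 0.0998]
 green 106 (array([ 514.7, -170.9]), array([32. , 29.1]), 66.0) [ 0.5106 -0.164   0.0706] [ 0.5318 -0.1562  0.0866]
 green all 189 ((516.1842041015625, -173.7177276611328), 15.40514087677002) (array([ 516.4, -173.1]), array([28.5, 29.8]), 54.5)
 tip 164 [ 0.5158 -0.1727  0.0862]
scene blue 1092 0.051 (array([602.9,  87. ]), array([127.5, 125.4]), 19.6)
 red top 150 (array([633.8, 130.8]), array([25.2, 31.3]), 51.6) [0.6361 0.1346 0.0944]
 rim 151 (array([602.7,  82.9]), array([41.9, 42.4]), 26.1) ((601.8914184570312, 85.18527221679688), 23.696123123168945) (array([0.6025, 0.0844]), 0.0172)
 wing 126 (array([600.6,  85.2]), array([116.8,  15.6]), 22.6)
    -1 53 [0.5592 0.0675 0.0994]
    1 73 [0.6421 0.1012 0.0989]
 green 34 (array([ 521.2, -161.4]), array([18.1, 29.8]), 66.5) [ 0.5203 -0.1581  0.0571] [ 0.5344 -0.1522  0.0818]
 green all 136 ((516.6439819335938, -171.84812927246094), 17.354656219482422) (array([ 517. , -172.4]), array([33.1, 28.4]), 51.3)
 tip 87 [ 0.5199 -0.1679  0.0855]
```

```bash
cat >> h.py <<'E'
CX=np.array([.601,.083]); YAW=np.deg2rad(20)
def wing(ang,r,zg,tilt=20,flip=1):
    """TCP pose gripping the free wing; ang = world angle of hook-wing direction (deg), zg = grasp point height"""
    a=np.deg2rad(ang);t=np.deg2rad(tilt);u=np.array([np.cos(a),np.sin(a),0]);k=np.array([0,0,1.])
    z=-np.cos(t)*k+np.sin(t)*u; x=np.cos(t)*u+np.sin(t)*k
    M=np.c_[x,np.cross(z,x),z]; g=np.r_[CX,zg]-r*u
    return g+.019*z,M
def pose():
    s=readout.observe(); return np.array(s["tool_pos"]),R.from_rotvec(s["tcp_rot"]).as_matrix()
def row(tgt,base=None):
    p,M=base or pose(); q,N=tgt
    return np.r_[M.T@(q-p)/.8, R.from_matrix(M.T@N).as_rotvec()/np.pi].round(4).tolist()
def down(x,y,z,ang):
    a=np.deg2rad(ang); return np.array([x,y,z]),np.c_[[np.cos(a),np.sin(a),0],[np.sin(a),-np.cos(a),0],[0,0,-1]]
E
python3 -c "
from h import *
print(row(wing(22.5,.050,.155)), np.linalg.norm(wing(22.5,.050,.155)[0]-pose()[0]))"
```

```text
[-0.6492, -0.4728, 0.1177, -0.1365, 0.0482, 0.774] 0.6493397119236068
```

```bash
python3 -m handwheel '[[[-0.6492,-0.4728,0.1177,-0.1365,0.0482,0.774,40],[-0.6492,-0.4728,0.1177,-0.1365,0.0482,0.774,40],[-0.6492,-0.4728,0.1177,-0.1365,0.0482,0.774,40],[-0.6492,-0.4728,0.1177,-0.1365,0.0482,0.774,40],[-0.6492,-0.4728,0.1177,-0.1365,0.0482,0.774,40],[-0.6492,-0.4728,0.1177,-0.1365,0.0482,0.774,40],[-0.6492,-0.4728,0.1177,-0.1365,0.0482,0.774,40],[-0.6492,-0.4728,0.1177,-0.1365,0.0482,0.774,40],[-0.6492,-0.4728,0.1177,-0.1365,0.0482,0.774,40],[-0.6492,-0.4728,0.1177,-0.1365,0.0482,0.774,40],[-0.6492,-0.4728,0.1177,-0.1365,0.0482,0.774,40],[-0.6492,-0.4728,0.1177,-0.1365,0.0482,0.774,40],[-0.6492,-0.4728,0.1177,-0.1365,0.0482,0.774,40],[-0.6492,-0.4728,0.1177,-0.1365,0.0482,0.774,40],[-0.6492,-0.4728,0.1177,-0.1365,0.0482,0.774,40],[-0.6492,-0.4728,0.1177,-0.1365,0.0482,0.774,40],[-0.6492,-0.4728,0.1177,-0.1365,0.0482,0.774,40],[-0.6492,-0.4728,0.1177,-0.1365,0.0482,0.774,40],[-0.6492,-0.4728,0.1177,-0.1365,0.0482,0.774,40],[-0.6492,-0.4728,0.1177,-0.1365,0.0482,0.774,40]]]' 30; python3 - <<'E'
from h import *
print(row(wing(22.5,.050,.155)),row(wing(22.5,.050,.0935)))
E
```

```text
time: 2.97
tool_pos: [0.5607, 0.0658, 0.137]
tcp_rot: [-2.972, -0.58, -0.524]
contact_force: [-0.1, -0.2, -0.3]
width: 0.0396
gripper_force: 0.0
[0.0004, -0.0005, -0.0, 0.0003, -0.0001, -0.0022] [-0.0259, -0.0004, 0.0722, 0.0003, -0.0001, -0.0022]
```

```bash
python3 -m handwheel '[[[-0.0259,-0.0004,0.0722,0,0,-0.0022,40],[-0.0259,-0.0004,0.0722,0,0,-0.0022,40],[-0.0259,-0.0004,0.0722,0,0,-0.0022,40],[-0.0259,-0.0004,0.0722,0,0,-0.0022,40]]]' 30 && python3 -m handwheel '[[[0,0,0,0,0,0,10],[0,0,0,0,0,0,10],[0,0,0,0,0,0,10],[0,0,0,0,0,0,8],[0,0,0,0,0,0,8],[0,0,0,0,0,0,8]]]' 30
python3 - <<'E'
from h import *
s=readout.observe(); print(s["contact_force"],s["moment"],s["width"],s["gripper_force"])
for n in ("scene",):
    im,d=get_image(n); cv2.imwrite("pics/a.png",cv2.resize(im[150:320,230:430,::-1],None,fx=3.5,fy=3.5,interpolation=cv2.INTER_CUBIC))
E
```

```text
time: 3.3
tool_pos: [0.5601, 0.0669, 0.075]
tcp_rot: [-2.969, -0.601, -0.52]
contact_force: [0.1, -0.5, 0.3]
width: 0.0403
gripper_force: 0.0
time: 3.8
tool_pos: [0.5621, 0.0666, 0.077]
tcp_rot: [-2.97, -0.602, -0.529]
contact_force: [-0.7, 1.0, 5.5]
width: 0.0117
gripper_force: 31.6
[-0.73682744  0.97328759  5.52518441] [ 0.19765178 -0.19486388  0.08966944] 0.011681661895428519 31.566222310066223
```

View pics/a.png

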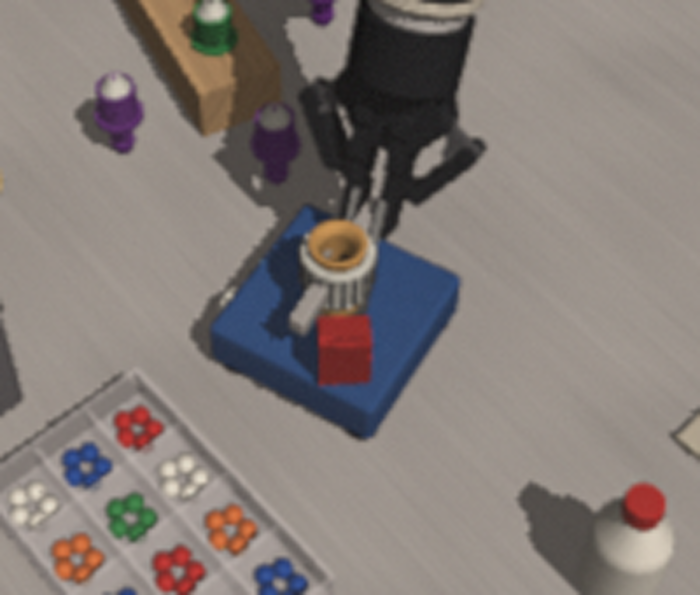

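Both pads hold the free wing at about (370,205) in the crop, and the keeper and hook wing are clear. Next I press the sleeve down.

```bash
python3 -m handwheel '[[[-0.0015,0,0.0041,0,0,0,8],[-0.003,0,0.0082,0,0,0,8],[-0.0045,0,0.0123,0,0,0,8],[-0.006,0,0.0164,0,0,0,8],[-0.0075,0,0.0206,0,0,0,8],[-0.0075,0,0.0206,0,0,0,8],[-0.0075,0,0.0206,0,0,0,8],[-0.0075,0,0.0206,0,0,0,8]]]' 40
python3 - <<'E'
from h import *
s=readout.observe(); print(s["moment"]); p,M=pose(); g=p-.019*M[:,2]; d=CX-g[:2]; print(g,np.hypot(*d),np.degrees(np.arctan2(d[1],d[0])),np.degrees(np.arctan2(M[1,0],M[0,0])))
E
```

```text
time: 4.52
tool_pos: [0.562, 0.0665, 0.0598]
tcp_rot: [-2.97, -0.602, -0.529]
contact_force: [-4.0, -1.0, 14.2]
width: 0.0111
gripper_force: 44.0
[0.0987418  0.01248839 0.10943625]
[0.55590154 0.06402361 0.07767777] 0.048928262121640524 22.820228860354437 22.944165392617634
```

```bash
cat >> h.py <<'E'
def turn(degs,dz=0,base=None,c=CX):
    """rows that swing the tool about the coupler's axis"""
    p,M=base or pose(); out=[]
    for a in degs:
        Z=R.from_euler('z',a,degrees=True).as_matrix(); c3=np.r_[c,0]
        out.append(row((c3+Z@(p-c3)+np.r_[0,0,dz],Z@M),(p,M)))
    return out
E
python3 - <<'E'
from h import *
for r in turn(np.arange(4,41,4),-.001): print(r)
E
```

```text
[-0.0003, 0.0037, 0.0012, 0.0077, 0.0001, -0.0209]
[0.0, 0.0074, 0.0014, 0.0153, 0.0002, -0.0417]
[0.0006, 0.011, 0.0016, 0.023, 0.0003, -0.0626]
[0.0015, 0.0146, 0.0019, 0.0306, 0.0003, -0.0834]
[0.0026, 0.0181, 0.0023, 0.0383, 0.0004, -0.1043]
[0.0039, 0.0215, 0.0028, 0.0459, 0.0005, -0.1252]
[0.0054, 0.0249, 0.0034, 0.0536, 0.0006, -0.146]
[0.0071, 0.0281, 0.0041, 0.0612, 0.0007, -0.1669]
[0.009, 0.0311, 0.0048, 0.0689, 0.0008, -0.1878]
[0.0112, 0.034, 0.0056, 0.0766, 0.0008, -0.2086]
```

```bash
python3 -m handwheel '[[[-0.0003,0.0037,0.0012,0.0077,0.0001,-0.0209,8],[0,0.0074,0.0014,0.0153,0.0002,-0.0417,8],[0.0006,0.011,0.0016,0.023,0.0003,-0.0626,8],[0.0015,0.0146,0.0019,0.0306,0.0003,-0.0834,8],[0.0015,0.0146,0.0019,0.0306,0.0003,-0.0834,8]]]'
python3 - <<'E'
from h import *
s=readout.observe(); print(s["moment"]); p,M=pose(); g=p-.019*M[:,2]; d=CX-g[:2]; print(g,np.hypot(*d),np.degrees(np.arctan2(d[1],d[0])),np.degrees(np.arctan2(M[1,0],M[0,0])))
for r in turn(np.arange(4,25,4)): print(r)
run=__import__("meas").run
im,d=get_image("top"); cv2.imwrite("pics/b.png",im[...,::-1])
try: run("top",im,d)
except Exception as e: print(e)
E
```

```text
time: 4.93
tool_pos: [0.5681, 0.056, 0.0593]
tcp_rot: [-2.813, -0.999, -0.502]
contact_force: [-6.7, 0.7, 22.9]
width: 0.0111
gripper_force: 45.1
[ 0.94124264 -0.05501055  0.49959509]
[0.56301634 0.05195007 0.07716504] 0.04905972510241525 39.264451113915804 39.12187487004062
[0.0001, 0.0037, 0.0001, 0.0077, 0.0001, -0.0209]
[0.0005, 0.0074, 0.0002, 0.0153, 0.0001, -0.0417]
[0.0011, 0.011, 0.0004, 0.023, 0.0002, -0.0626]
[0.002, 0.0146, 0.0008, 0.0306, 0.0002, -0.0834]
[0.0031, 0.0182, 0.0012, 0.0383, 0.0003, -0.1043]
[0.0044, 0.0216, 0.0017, 0.046, 0.0004, -0.1252]
top blue 1588 0.0509 (array([599.5,  80.9]), array([127.7, 127.3]), 20.6)
 red top 151 (array([631.4, 126.9]), array([22.8, 32.5]), 56.4) [0.631  0.1273 0.097 ]
 rim 190 (array([576. ,  84.4]), array([37.9, 87. ]), 84.1) ((575.8388061523438, 83.1382064819336), 43.79153823852539) (array([0.5781, 0.0784]), 0.0293)
 wing 2 (array([625.2, 131.7]), array([29.1,  0. ]), -90.6)
    1 2 [0.6252 0.1317 0.0941]
 green 101 (array([ 515.4, -170.1]), array([28.5, 31.7]), 86.9) [ 0.5099 -0.1633  0.0678] [ 0.5314 -0.1561  0.0879]
 green all 189 ((515.8991088867188, -173.60658264160156), 15.32381534576416) (array([ 516.1, -173. ]), array([28.4, 29.8]), 55.6)
 tip 165 [ 0.5156 -0.1727  0.0863]
```

```bash
python3 -m handwheel '[[[-0.0004,0.0033,0,0.0077,0.0001,-0.0209,8],[0,0.007,0.0001,0.0153,0.0001,-0.0417,8],[0.0006,0.0106,0.0003,0.023,0.0002,-0.0626,8],[0.0015,0.0142,0.0007,0.0306,0.0002,-0.0834,8],[0.0026,0.0178,0.0011,0.0383,0.0003,-0.1043,8],[0.0039,0.0212,0.0016,0.046,0.0004,-0.1252,8],[0.0039,0.0212,0.0016,0.046,0.0004,-0.1252,8]]]'
python3 - <<'E'
from h import *
s=readout.observe(); print(s["moment"]); p,M=pose(); g=p-.019*M[:,2]; d=CX-g[:2]; print(g,np.hypot(*d),np.degrees(np.arctan2(d[1],d[0])),np.degrees(np.arctan2(M[1,0],M[0,0])))
run=__import__("meas").run
im,d=get_image("top")
cv2.imwrite("pics/c.png",cv2.resize(im[165:260,240:350,::-1],None,fx=5,fy=5,interpolation=cv2.INTER_CUBIC))
try: run("top",im,d)
except Exception as e: print(e)
E
```

```text
time: 5.57
tool_pos: [0.5818, 0.0453, 0.0593]
tcp_rot: [-2.493, -1.532, -0.446]
contact_force: [-5.3, -2.4, 22.1]
width: 0.0112
gripper_force: 45.0
[0.90781363 0.12881694 0.35218907]
[0.57876139 0.03944357 0.0771793 ] 0.04890519861287494 62.95249942336711 63.1586312687889
top blue 1696 0.051 (array([598.9,  80.9]), array([128.1, 126.5]), 19.9)
 red top 152 (array([631.3, 126.7]), array([23.4, 32.5]), 53.6) [0.6312 0.1272 0.0972]
 rim 211 (array([588.1,  64.7]), array([76.4, 83.6]), 71.7) ((586.7460327148438, 54.26286315917969), 48.55678176879883) (array([0.5828, 0.0615]), 0.0332)
 wing 7 (array([598.8,  92.3]), array([120.1,  15.7]), 56.2)
    -1 3 [0.5654 0.0468 0.0965]
    1 4 [0.6148 0.1182 0.0939]
zero-size array to reduction operation maximum which has no identity
  return _methods._mean(a, axis=axis, dtype=dtype,
  ret = um.true_divide(
```

View pics/c.png

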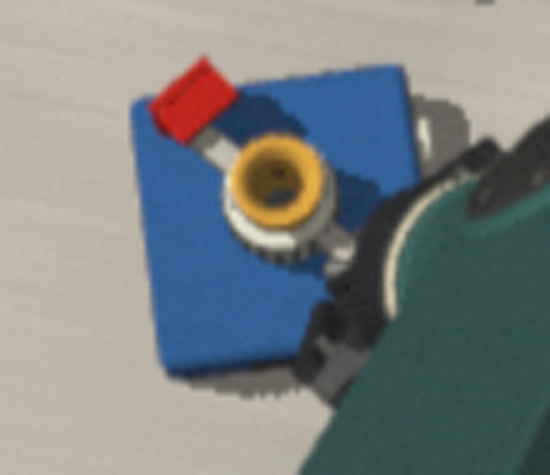

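The wing lies under the red lip at about (205,125) in the crop, and the unit has not moved. I ease up, release and back away along the tool axis.

```bash
python3 -m handwheel '[[[0.0013,0,-0.0035,0,0,0,8],[0.0026,0,-0.007,0,0,0,8],[0.0026,0,-0.007,0,0,0,8],[0.0026,0,-0.007,0,0,0,20],[0.0026,0,-0.007,0,0,0,40],[0.0026,0,-0.007,0,0,0,40],[0.0026,0,-0.007,0,0,0,40],[0.0026,0,-0.007,0,0,0,40],[0.0026,0,-0.04,0,0,0,40],[0.0026,0,-0.08,0,0,0,40],[0.0026,0,-0.12,0,0,0,40],[0.0026,0,-0.15,0,0,0,40],[0.0026,0,-0.15,0,0,0,40]]]'
python3 - <<'E'
from h import *
g=(.5165,-.1722)
p,M=pose(); print(np.degrees(np.arctan2(M[1,0],M[0,0])),readout.observe()["qpos"])
a=down(*g,.16,65); b=down(*g,.058,65)
print(row(a),np.linalg.norm(a[0]-p)); print(row(b,a))
im,d=get_image("scene"); cv2.imwrite("pics/d.png",cv2.resize(im[180:290,270:380,::-1],None,fx=5,fy=5,interpolation=cv2.INTER_CUBIC))
E
```

```text
time: 6.7
tool_pos: [0.5648, 0.0086, 0.1749]
tcp_rot: [-2.501, -1.53, -0.45]
contact_force: [0.8, 0.3, -0.2]
width: 0.0403
gripper_force: 0.0
62.981429638989404 [-0.33815133  0.32739958  1.78690782  0.41286687  1.00956271 -0.08391579]
[-0.2212, 0.0495, -0.0607, 0.0048, -0.1117, -0.0116] 0.18775655032922567
[0.0, 0.0, 0.1275, 0.0, 0.0, 0.0]
```

View pics/d.png

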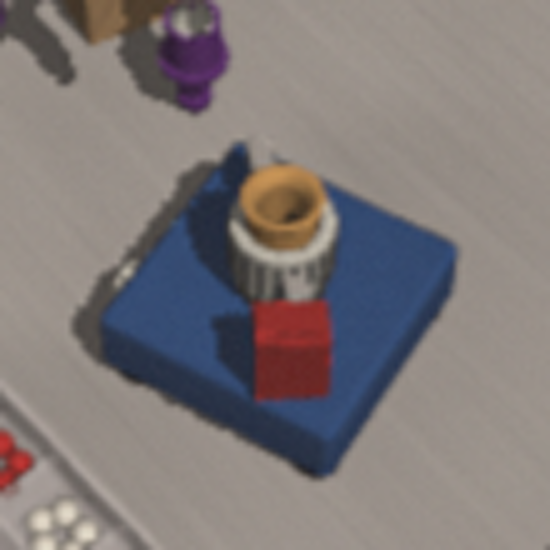

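The sleeve stays drawn down with brass showing at (285,225) and one wing under the keeper, so it is hooked. Next is the green nozzle.

```bash
python3 -m handwheel '[[[-0.2212,0.0495,-0.0607,0.0048,-0.1117,-0.0116,60],[-0.2212,0.0495,-0.0607,0.0048,-0.1117,-0.0116,60],[-0.2212,0.0495,-0.0607,0.0048,-0.1117,-0.0116,60],[-0.2212,0.0495,-0.0607,0.0048,-0.1117,-0.0116,60],[-0.2212,0.0495,-0.0607,0.0048,-0.1117,-0.0116,60],[-0.2212,0.0495,-0.0607,0.0048,-0.1117,-0.0116,60],[-0.2212,0.0495,-0.0607,0.0048,-0.1117,-0.0116,60],[-0.2212,0.0495,-0.0607,0.0048,-0.1117,-0.0116,60]]]' && python3 - <<'E'
from h import *
g=(.5165,-.1724)
print(row(down(*g,.058,65)))
E
```

```text
time: 7.42
tool_pos: [0.5136, -0.1693, 0.1544]
tcp_rot: [-2.642, -1.685, 0.008]
contact_force: [-0.2, -0.3, 0.2]
width: 0.0601
gripper_force: 0.0
[-0.002, 0.0061, 0.1205, -0.0032, -0.0, 0.0003]
```

```bash
python3 -m handwheel '[[[0,0,0,0,0,0,60],[0,0,0,0,0,0,60]]]' && python3 - <<'E'
from h import *
g=(.5165,-.1724)
print(row(down(*g,.058,65)),readout.observe()["joint_velocities"].round(3))
E
```

```text
time: 7.58
tool_pos: [0.5142, -0.1692, 0.1552]
tcp_rot: [-2.642, -1.687, 0.007]
contact_force: [0.3, -0.3, 0.2]
width: 0.0602
gripper_force: 0.0
[-0.0025, 0.0053, 0.1215, -0.0027, 0.0001, 0.0008] [ 0.    -0.003 -0.004 -0.004  0.002  0.   ]
```

```bash
python3 -m handwheel '[[[-0.0025,0.0053,0.04,-0.0027,0,0.0008,60],[-0.0025,0.0053,0.08,-0.0027,0,0.0008,60],[-0.0025,0.0053,0.1215,-0.0027,0,0.0008,60],[-0.0025,0.0053,0.1215,-0.0027,0,0.0008,60],[-0.0025,0.0053,0.1215,-0.0027,0,0.0008,60]]]' && python3 -m handwheel '[[[0,0,0,0,0,0,30],[0,0,0,0,0,0,25],[0,0,0,0,0,0,25],[0,0,0,0,0,0,25],[0,0,0,0,0,0,25],[0,0,0,0,0,0,25]]]' 60;  python3 - <<'E'
from h import *
s=readout.observe(); print(pose()[0],s["moment"])
E
```

```text
time: 8.0
tool_pos: [0.5151, -0.1723, 0.0572]
tcp_rot: [-2.648, -1.686, 0.004]
contact_force: [0.5, -0.5, 0.7]
width: 0.0599
gripper_force: 0.0
time: 8.5
tool_pos: [0.518, -0.1741, 0.0607]
tcp_rot: [2.647, 1.684, 0.003]
contact_force: [-0.3, 1.4, 5.4]
width: 0.0285
gripper_force: 58.7
[ 0.51800645 -0.17405392  0.06066684] [0.21805388 0.13242562 0.01040169]
```

```bash
python3 -m handwheel '[[[0,0,-0.03,0,0,0,25],[0,0,-0.07,0,0,0,25],[0,0,-0.11,0,0,0,25],[0,0,-0.155,0,0,0,25],[0,0,-0.155,0,0,0,25],[0,0,-0.155,0,0,0,25],[0,0,-0.155,0,0,0,25]]]' ;  python3 - <<'E'
from h import *
import meas
s=readout.observe(); p,M=pose(); print(p,s["joint_velocities"].round(3))
im,d=get_image("top"); C=cloud("top",d); hsv=cv2.cvtColor(im,cv2.COLOR_RGB2HSV).astype(int)
near=(np.hypot(C[...,0]-.61,C[...,1]-.09)<.1)&(d>0)
b=near&(abs(hsv[...,0]-112)<12)&(hsv[...,1]>120)&(abs(C[...,2]-.05)<.006); print(meas.minrect(C[b]))
rim=near&(abs(C[...,2]-.115)<.004); print(rim.sum(),meas.minrect(C[rim]),meas.circ(C[rim]))
for r0,r1 in ((.032,.042),(.042,.06)):
  rr=np.hypot(C[...,0]-.6,C[...,1]-.082); w=near&(rr>r0)&(rr<r1)&(C[...,2]>.07)&(C[...,1]<.082); print(C[w].mean(0) if w.any() else 0,w.sum(), np.median(C[w][:,2]))
q=(*CX,.176); t=down(*q,65); print(row(t), np.linalg.norm(t[0]-p))
im,d=get_image("scene"); cv2.imwrite("pics/e.png",cv2.resize(im[110:260,230:400,::-1],None,fx=4,fy=4,interpolation=cv2.INTER_CUBIC))
E
```

```text
time: 9.08
tool_pos: [0.5163, -0.1734, 0.183]
tcp_rot: [2.649, 1.685, 0.001]
contact_force: [-0.9, -0.4, -1.2]
width: 0.0279
gripper_force: 59.5
[ 0.51633033 -0.17339264  0.18300018] [-0.     0.032  0.029 -0.001 -0.002 -0.002]
(array([598.9,  80.9]), array([128.5, 126.8]), 20.1)
160 (array([600. ,  81.6]), array([37.3, 37.9]), 76.4) (array([0.5997, 0.0814]), 0.0161)
[0.58296639 0.04944338 0.08898577] 28 0.08922830194990283
[0.57632892 0.03713792 0.08894819] 49 0.08975751951231814
[0.3351, -0.039, 0.0072, -0.0001, 0.0002, -0.0004] 0.270102093819961
```

View pics/e.png

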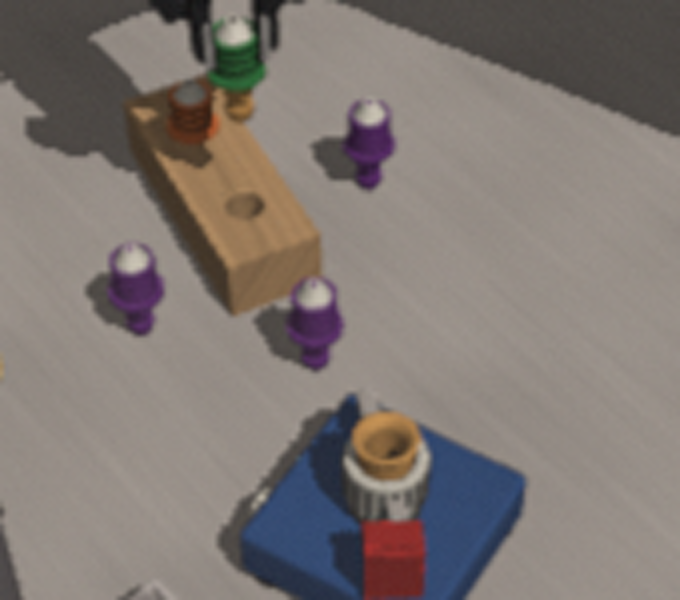

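```bash
python3 -m handwheel '[[[0.335,-0.0385,0.004,0,0,0,25],[0.335,-0.0385,0.004,0,0,0,25],[0.335,-0.0385,0.004,0,0,0,25],[0.335,-0.0385,0.004,0,0,0,25],[0.335,-0.0385,0.004,0,0,0,25],[0.335,-0.0385,0.004,0,0,0,25],[0.335,-0.0385,0.004,0,0,0,25],[0.335,-0.0385,0.004,0,0,0,25],[0.335,-0.0385,0.004,0,0,0,25],[0.335,-0.0385,0.004,0,0,0,25],[0.335,-0.0385,0.004,0,0,0,25],[0.335,-0.0385,0.004,0,0,0,25]]]' ;  python3 - <<'E'
from h import *
s=readout.observe(); p,M=pose(); print(p,s["joint_velocities"].round(3))
print(row(down(.6004,.0818,.150,65)))
im,d=get_image("scene"); cv2.imwrite("pics/f.png",cv2.resize(im[170:290,260:380,::-1],None,fx=5,fy=5,interpolation=cv2.INTER_CUBIC))
C=cloud("scene",d); hsv=cv2.cvtColor(im,cv2.COLOR_RGB2HSV).astype(int)
g=(abs(hsv[...,0]-72)<17)&(hsv[...,1]>110)&(C[...,2]>.1)&(np.hypot(C[...,0]-.6,C[...,1]-.083)<.05)
v,u=np.nonzero(g); print("green px",u.min(),u.max(),v.min(),v.max())
# expected pixels of nozzle flange/axis if on the coupler axis
print(proj("scene",[[.6,.0815,z] for z in (.115,.131,.169,.195)]),proj("scene",[[p[0],p[1],z] for z in (.131,.169,.195)]))
E
```

```text
time: 10.18
tool_pos: [0.6015, 0.081, 0.1785]
tcp_rot: [2.652, 1.684, -0.002]
contact_force: [0.4, -0.5, -1.9]
width: 0.0282
gripper_force: 59.5
[0.60152505 0.08098841 0.17846917] [ 0.    -0.004 -0.005  0.003 -0.     0.001]
[0.0004, -0.0017, 0.0356, -0.0001, 0.0004, -0.0009]
green px 301 349 59 210
[[325.69503    218.4930903 ]
 [325.80083451 214.22890251]
 [326.06323945 203.65332386]
 [326.25240038 196.02966262]] [[325.13677799 214.42311443]
 [325.37858979 203.84988676]
 [325.55290884 196.22778175]]
```

View pics/f.png

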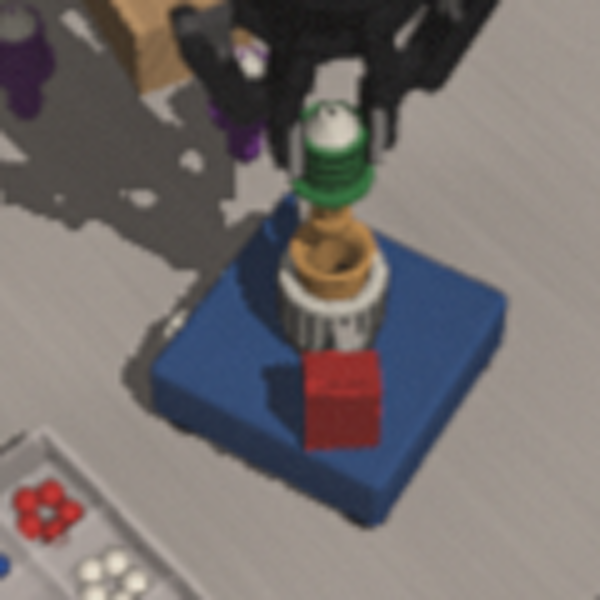

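The nozzle's flange centre, at crop column 333, lines up with the mouth at column 334. I lower it.

```bash
python3 -m handwheel '[[[0.0002,-0.0008,0.01,0,0.0002,0,25],[0.0002,-0.0008,0.02,0,0.0002,0,25],[0.0002,-0.0008,0.03,0,0.0002,0,25],[0.0002,-0.0008,0.036,0,0.0002,0,25],[0.0002,-0.0008,0.036,0,0.0002,0,25],[0.0002,-0.0008,0.036,0,0.0002,0,25]]]' ;  python3 -c "
from h import *
print(readout.observe()['moment'])"
```

```text
time: 10.73
tool_pos: [0.6011, 0.0827, 0.1493]
tcp_rot: [-2.651, -1.686, 0.001]
contact_force: [-0.2, -0.4, -1.0]
width: 0.0277
gripper_force: 59.5
[-0.0032701   0.14847327  0.04164394]
```

```bash
python3 -m handwheel '[[[0,0,0.005,0,0,0,25],[0,0,0.01,0,0,0,25],[0,0,0.015,0,0,0,25],[0,0,0.018,0,0,0,25],[0,0,0.018,0,0,0,25],[0,0,0.018,0,0,0,25]]]' ;  python3 -c "
from h import *
print(readout.observe()['moment'])"
```

```text
time: 11.23
tool_pos: [0.6013, 0.0827, 0.1352]
tcp_rot: [2.651, 1.686, -0.001]
contact_force: [-2.0, -0.6, -3.7]
width: 0.0279
gripper_force: 59.7
[-0.14327819  0.37695712  0.02467246]
```

```bash
python3 -m handwheel '[[[0,0,0.003,0,0,0,25],[0,0,0.006,0,0,0,25],[0,0,0.009,0,0,0,25],[0,0,0.012,0,0,0,25],[0,0,0.012,0,0,0,25],[0,0,0.012,0,0,0,25]]]' 80 ;  python3 -c "
from h import *
print(readout.observe()['moment'])"
```

```text
time: 11.73
tool_pos: [0.6014, 0.0825, 0.1259]
tcp_rot: [2.65, 1.686, -0.0]
contact_force: [-3.1, -1.3, 0.4]
width: 0.0274
gripper_force: 79.4
[-0.33376269  0.77277635  0.04584317]
```

```bash
python3 -m handwheel '[[[0,0,0.002,0,0,0,25],[0,0,0.004,0,0,0,25],[0,0,0.005,0,0,0,25],[0,0,0.005,0,0,0,25],[0,0,0.005,0,0,0,25]]]' && python3 -m handwheel '[[[0,0,0.002,0,0,0,25],[0,0,0.004,0,0,0,25],[0,0,0.005,0,0,0,25],[0,0,0.005,0,0,0,25],[0,0,0.005,0,0,0,25]]]';  python3 -c "
from h import *
print(readout.observe()['moment'])"
```

```text
time: 12.15
tool_pos: [0.6014, 0.0825, 0.1256]
tcp_rot: [2.649, 1.686, 0.001]
contact_force: [-13.2, -3.6, 29.1]
width: 0.0277
gripper_force: 82.3
time: 12.57
tool_pos: [0.6015, 0.0825, 0.1254]
tcp_rot: [2.648, 1.686, 0.003]
contact_force: [-22.6, -3.4, 58.1]
width: 0.0279
gripper_force: 85.4
[-0.58134435  3.98991913  0.03280423]
```

```bash
python3 -m handwheel '[[[0,0,-0.003,0,0,0,25],[0,0,-0.006,0,0,0,25],[0,0,-0.009,0,0,0,25],[0,0,-0.009,0,0,0,25],[0,0,-0.009,0,0,0,25]]]' && python3 -m handwheel '[[[0,0,0,0,0,0,60],[0,0,0,0,0,0,60],[0,0,0,0,0,0,60],[0,0,0,0,0,0,60],[0,0,0,0,0,0,60],[0,0,-0.04,0,0,0,60],[0,0,-0.08,0,0,0,60],[0,0,-0.1,0,0,0,60],[-0.15,0,-0.1,0,0,0,60],[-0.15,0,-0.1,0,0,0,60],[-0.15,0,-0.1,0,0,0,60],[-0.15,0,-0.1,0,0,0,60],[-0.15,0,-0.1,0,0,0,60]]]';  python3 - <<'E'
from h import *
import meas
im,d=get_image("top"); C=cloud("top",d); hsv=cv2.cvtColor(im,cv2.COLOR_RGB2HSV).astype(int)
near=(np.hypot(C[...,0]-.61,C[...,1]-.09)<.1)&(d>0)
b=near&(abs(hsv[...,0]-112)<12)&(hsv[...,1]>120)&(abs(C[...,2]-.05)<.006); print(meas.minrect(C[b]))
n=near&(np.hypot(C[...,0]-.6,C[...,1]-.082)<.03)&(C[...,2]>.13); print("noz",n.sum(),meas.minrect(C[n]),np.percentile(C[n][:,2],[5,50,95,100]).round(4))
rr=np.hypot(C[...,0]-.6,C[...,1]-.082); w=near&(rr>.032)&(rr<.06)&(C[...,2]>.07)&(C[...,2]<.11)&(C[...,1]<.082); print(C[w].mean(0),w.sum(), np.median(C[w][:,2]))
im,d=get_image("scene"); C=cloud("scene",d);cv2.imwrite("pics/g.png",cv2.resize(im[170:290,260:380,::-1],None,fx=5,fy=5,interpolation=cv2.INTER_CUBIC))
n=(np.hypot(C[...,0]-.602,C[...,1]-.084)<.03)&(C[...,2]>.13)&(d>0); print("noz",n.sum(),meas.minrect(C[n]),np.percentile(C[n][:,2],[5,50,95,100]).round(4))
p,M=pose();print(p,row(wing(62.2,.05,.0835)),row(wing(62.2,.05,.16)),readout.observe()["qpos"].round(2))
E
```

```text
time: 12.98
tool_pos: [0.6014, 0.0826, 0.1258]
tcp_rot: [2.65, 1.686, -0.0]
contact_force: [-7.0, -1.7, 9.2]
width: 0.0276
gripper_force: 80.3
time: 14.07
tool_pos: [0.5504, -0.0274, 0.2055]
tcp_rot: [2.653, 1.681, 0.001]
contact_force: [0.3, -0.3, 0.2]
width: 0.06
gripper_force: 0.0
(array([598.3,  80.6]), array([125.7, 127.8]), 19.0)Traceback (most recent call last):
  File "<stdin>", line 6, in <module>
    return _quantile_unchecked(
        a, q, axis, out, overwrite_input, method, keepdims, weights)
    return _ureduce(a,
                    func=_quantile_ureduce_func,
    ...<5 lines>...
                    overwrite_input=overwrite_input,
                    method=method)
    r = func(a, **kwargs)
    result = _quantile(arr,
                       quantiles=q,
    ...<2 lines>...
                       out=out,
                       weights=wgt)
    slices_having_nans = np.isnan(arr[-1, ...])
                                  ~~~^^^^^^^^^
IndexError: index -1 is out of bounds for axis 0 with size 0
```

Probably the arm hides the coupler from the top camera, so I use the scene camera.

```bash
python3 - <<'E'
from h import *
import meas
im,d=get_image("scene"); C=cloud("scene",d);cv2.imwrite("pics/g.png",cv2.resize(im[170:290,260:380,::-1],None,fx=5,fy=5,interpolation=cv2.INTER_CUBIC))
n=(np.hypot(C[...,0]-.602,C[...,1]-.084)<.03)&(C[...,2]>.118)&(d>0); print("noz",n.sum(),C[n].mean(0),np.percentile(C[n][:,2],[5,50,95,100]).round(4) if n.any() else "")
p,M=pose();print(p,row(wing(62.2,.05,.16)),readout.observe()["qpos"].round(2))
E
```

```text
noz 254 [0.60612173 0.0889341  0.13964895] [0.1195 0.1442 0.1572 0.1605]
[ 0.55135471 -0.0256452   0.20540564] [0.0949, -0.0041, 0.0792, -0.0022, 0.1108, 0.0149] [-0.17  0.31  1.65  0.    1.18  0.27]
```

View pics/g.png

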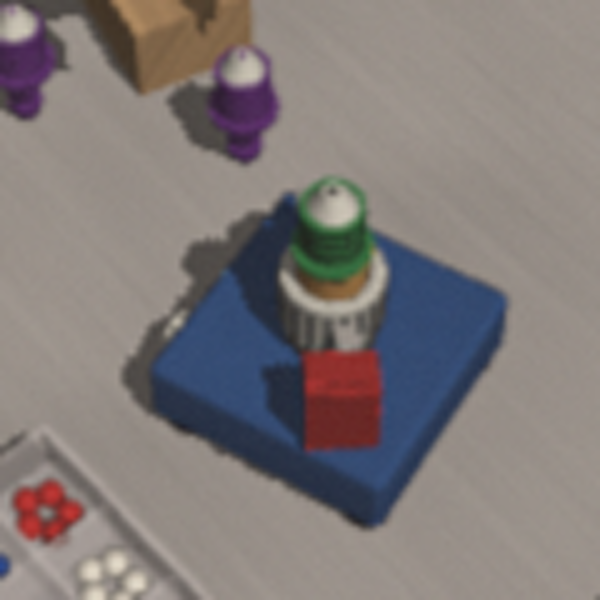

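The nozzle's flange sits on the rim at about (333,265) in the crop, and its top is at 157 mm, which is where it should be when home. The unit looks unmoved. I re-grip the free wing.

```bash
python3 -m handwheel '[[[0.0949,-0.0041,0.0792,-0.0022,0.1108,0.0149,40],[0.0949,-0.0041,0.0792,-0.0022,0.1108,0.0149,40],[0.0949,-0.0041,0.0792,-0.0022,0.1108,0.0149,40],[0.0949,-0.0041,0.0792,-0.0022,0.1108,0.0149,40],[0.0949,-0.0041,0.0792,-0.0022,0.1108,0.0149,40],[0.0949,-0.0041,0.0792,-0.0022,0.1108,0.0149,40],[0.0949,-0.0041,0.0792,-0.0022,0.1108,0.0149,40]]]' 30; python3 - <<'E'
from h import *
CX[:]=[.6005,.0823]
print(row(wing(62.2,.05,.16)),row(wing(62.2,.05,.0835)),readout.observe()["joint_velocities"].round(3))
E
```

```text
time: 14.75
tool_pos: [0.5815, 0.0441, 0.1433]
tcp_rot: [-2.509, -1.518, -0.441]
contact_force: [0.4, -0.4, 0.8]
width: 0.0403
gripper_force: 0.0
[-0.0015, -0.0012, 0.001, 0.0005, 0.0008, 0.0009] [-0.034, -0.0015, 0.0909, 0.0005, 0.0008, 0.0009] [-0.001 -0.005  0.003  0.014 -0.004 -0.013]
```

```bash
python3 -m handwheel '[[[-0.0113,-0.0012,0.03,0,0,0,40],[-0.0226,-0.0013,0.06,0,0,0,40],[-0.034,-0.0015,0.0909,0,0,0,40],[-0.034,-0.0015,0.0909,0,0,0,40],[-0.034,-0.0015,0.0909,0,0,0,40],[-0.034,-0.0015,0.0909,0,0,0,20],[-0.034,-0.0015,0.0909,0,0,0,8],[-0.034,-0.0015,0.0909,0,0,0,8],[-0.034,-0.0015,0.0909,0,0,0,8],[-0.034,-0.0015,0.0909,0,0,0,8],[-0.034,-0.0015,0.0909,0,0,0,8]]]' 30; python3 - <<'E'
from h import *
s=readout.observe(); print(s["moment"]); p,M=pose(); g=p-.019*M[:,2]; d=np.array([.6005,.0823])-g[:2]; print(g,np.hypot(*d),np.degrees(np.arctan2(d[1],d[0])),np.degrees(np.arctan2(M[1,0],M[0,0])))
E
```

```text
time: 15.67
tool_pos: [0.5799, 0.0437, 0.0654]
tcp_rot: [-2.509, -1.514, -0.444]
contact_force: [0.9, -0.6, 5.6]
width: 0.0111
gripper_force: 35.1
[ 0.18112654 -0.33609068 -0.0591398 ]
[0.57686143 0.03800415 0.0832925 ] 0.050208607893857 61.91330246943259 62.23101487842919
```

```bash
python3 -m handwheel '[[[-0.0012,0,0.0032,0,0,0,8],[-0.0024,0,0.0064,0,0,0,8],[-0.0034,0,0.0094,0,0,0,8],[-0.0034,0,0.0094,0,0,0,8],[-0.0034,0,0.0094,0,0,0,8]]]' 45; python3 - <<'E'
from h import *
p,M=pose(); print((p-.019*M[:,2]))
E
```

```text
time: 16.08
tool_pos: [0.5798, 0.0434, 0.0581]
tcp_rot: [-2.509, -1.514, -0.444]
contact_force: [-3.4, -3.8, 17.8]
width: 0.0114
gripper_force: 49.4
[0.57670194 0.03763227 0.07593059]
```

```bash
python3 - <<'E'
from h import *
CX[:]=[.6003,.082]
for r in turn(np.arange(-4,-45,-4),-.001): print(r)
E
```

```text
[-0.0003, -0.0038, 0.0012, -0.0076, -0.0001, 0.0209]
[0.0001, -0.0076, 0.0013, -0.0152, -0.0001, 0.0418]
[0.0007, -0.0114, 0.0016, -0.0228, -0.0002, 0.0626]
[0.0016, -0.0151, 0.0019, -0.0304, -0.0002, 0.0835]
[0.0027, -0.0187, 0.0023, -0.038, -0.0003, 0.1044]
[0.0041, -0.0222, 0.0028, -0.0456, -0.0003, 0.1253]
[0.0057, -0.0257, 0.0033, -0.0532, -0.0004, 0.1462]
[0.0075, -0.029, 0.004, -0.0608, -0.0004, 0.1671]
[0.0095, -0.0321, 0.0047, -0.0684, -0.0005, 0.1879]
[0.0117, -0.0351, 0.0055, -0.076, -0.0005, 0.2088]
[0.0141, -0.0379, 0.0064, -0.0836, -0.0006, 0.2297]
```

```bash
python3 -m handwheel '[[[-0.0004,0,0.0012,0,0,0,8],[-0.0003,-0.0038,0.0012,-0.0076,-0.0001,0.0209,8],[0.0001,-0.0076,0.0013,-0.0152,-0.0001,0.0418,8],[0.0007,-0.0114,0.0016,-0.0228,-0.0002,0.0626,8],[0.0016,-0.0151,0.0019,-0.0304,-0.0002,0.0835,8],[0.0016,-0.0151,0.0019,-0.0304,-0.0002,0.0835,8]]]' 45; python3 - <<'E'
from h import *
p,M=pose(); print((p-.019*M[:,2]),readout.observe()["moment"], np.degrees(np.arctan2(M[1,0],M[0,0])))
CX[:]=[.6003,.082]
for r in turn(np.arange(-4,-33,-4),0): print(r)
import meas
im,d=get_image("scene"); C=cloud("scene",d); hsv=cv2.cvtColor(im,cv2.COLOR_RGB2HSV).astype(int)
near=(np.hypot(C[...,0]-.61,C[...,1]-.09)<.1)&(d>0)
b=near&(abs(hsv[...,0]-112)<12)&(hsv[...,1]>120)&(abs(C[...,2]-.05)<.006); print(meas.minrect(C[b]))
E
```

```text
time: 16.58
tool_pos: [0.5694, 0.0509, 0.0577]
tcp_rot: [-2.733, -1.16, -0.485]
contact_force: [-7.5, -8.7, 23.1]
width: 0.0116
gripper_force: 50.5
[0.56481945 0.04623438 0.07557518] [-0.17057416  0.31184984 -0.04370206] 46.04150748703019
[0.0002, -0.0038, 0.0001, -0.0076, -0.0001, 0.0209]
[0.0006, -0.0076, 0.0002, -0.0152, -0.0001, 0.0418]
[0.0013, -0.0114, 0.0004, -0.0228, -0.0002, 0.0626]
[0.0022, -0.0151, 0.0008, -0.0305, -0.0003, 0.0835]
[0.0034, -0.0187, 0.0012, -0.0381, -0.0004, 0.1044]
[0.0048, -0.0222, 0.0017, -0.0457, -0.0004, 0.1253]
[0.0064, -0.0257, 0.0022, -0.0533, -0.0005, 0.1461]
[0.0082, -0.0289, 0.0029, -0.0609, -0.0006, 0.167]
(array([602.8,  86.1]), array([126.7, 126.3]), 20.2)
```

```bash
python3 -m handwheel '[[[-0.0007,-0.0038,0,-0.0076,-0.0001,0.0209,8],[-0.0003,-0.0076,0.0001,-0.0152,-0.0001,0.0418,8],[0.0004,-0.0114,0.0003,-0.0228,-0.0002,0.0626,8],[0.0013,-0.0151,0.0007,-0.0305,-0.0003,0.0835,8],[0.0025,-0.0187,0.0011,-0.0381,-0.0004,0.1044,8],[0.0039,-0.0222,0.0016,-0.0457,-0.0004,0.1253,8],[0.0055,-0.0257,0.0021,-0.0533,-0.0005,0.1461,8],[0.0055,-0.0257,0.0021,-0.0533,-0.0005,0.1461,8],[0.0055,-0.0257,0.0021,-0.0533,-0.0005,0.1461,8]]]' 45; python3 - <<'E'
from h import *
p,M=pose(); print((p-.019*M[:,2]),readout.observe()["moment"], np.degrees(np.arctan2(M[1,0],M[0,0])))
E
```

```text
time: 17.38
tool_pos: [0.558, 0.069, 0.0575]
tcp_rot: [-3.005, -0.484, -0.532]
contact_force: [-8.7, -3.2, 25.6]
width: 0.0114
gripper_force: 50.7
[0.5517675  0.06698492 0.07538135] [ 0.10898933 -0.15425731 -0.09792325] 18.325864518123538
```

```bash
python3 -m handwheel '[[[0.0015,0,-0.004,0,0,0,8],[0.003,0,-0.008,0,0,0,8],[0.0045,0,-0.0124,0,0,0,8],[0.0068,0,-0.0188,0,0,0,8],[0.0068,0,-0.0188,0,0,0,8],[0.0068,0,-0.0188,0,0,0,20],[0.0068,0,-0.0188,0,0,0,40],[0.0068,0,-0.0188,0,0,0,40],[0.0068,0,-0.0188,0,0,0,40],[0.0068,0,-0.0188,0,0,0,40],[0.0068,0,-0.05,0,0,0,40],[0.0068,0,-0.09,0,0,0,40],[0.0068,0,-0.13,0,0,0,40],[0.0068,0,-0.18,0,0,0,40],[-0.08,0,-0.22,0,0,0,40],[-0.08,0,-0.22,0,0,0,40],[-0.08,0,-0.22,0,0,0,40]]]' 30; python3 - <<'E'
from h import *
import meas
for n,c in (("top",(.6,.0815)),("scene",(.602,.0845))):
    im,d=get_image(n); C=cloud(n,d); hsv=cv2.cvtColor(im,cv2.COLOR_RGB2HSV).astype(int)
    near=(np.hypot(C[...,0]-.61,C[...,1]-.09)<.1)&(d>0)
    b=near&(abs(hsv[...,0]-112)<12)&(hsv[...,1]>120)&(abs(C[...,2]-.05)<.006); print(n,meas.minrect(C[b]))
    rr=np.hypot(C[...,0]-c[0],C[...,1]-c[1]); w=near&(rr>.034)&(rr<.062)&(C[...,2]>.07)&(C[...,2]<.125)&(hsv[...,1]<90)
    for s in(-1,1):
        q=C[w&((C[...,0]-c[0])*s>0)]
        if len(q): e=np.median(q,0); print(s,len(q),e.round(4),np.percentile(q[:,2],80).round(4),np.degrees(np.arctan2((e[1]-c[1])*s,(e[0]-c[0])*s)).round(1))
    k=near&(rr<.025)&(C[...,2]>.118); print("noz",k.sum(),np.percentile(C[k][:,2],[50,95]) if k.any() else "")
cv2.imwrite("pics/i.png",cv2.resize(im[170:290,260:380,::-1],None,fx=5,fy=5,interpolation=cv2.INTER_CUBIC))
E
```

```text
time: 18.8
tool_pos: [0.4361, 0.032, 0.198]
tcp_rot: [-3.004, -0.483, -0.517]
contact_force: [-1.1, 0.3, -1.0]
width: 0.0401
gripper_force: 0.0
top (array([598.9,  80.8]), array([128.6, 126.8]), 20.0)
-1 67 [0.556  0.0667 0.0998] 0.1011 18.6
1 58 [0.6421 0.0962 0.0993] 0.101 19.3
noz 268 [0.14801977 0.15814066]
scene (array([602.3,  86.4]), array([126.9, 125.5]), 19.6)
-1 52 [0.5568 0.071  0.0997] 0.101 16.6
1 71 [0.6457 0.1002 0.0988] 0.1004 19.8
noz 262 [0.14317335 0.15744796]
```

View pics/i.png

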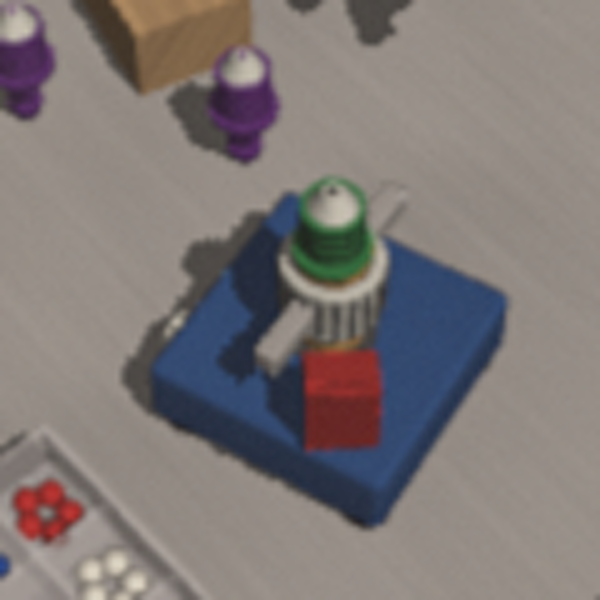

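The sleeve is fully up (wing tops at about 99.5 mm, as at the start) and the nozzle is home at (333,230) in the crop. The unit has not moved and the gripper is clear, so I hand it in.

```bash
python3 -c "
from h import *
print(ticket.finish_job())"
```

```text
the job is handed in; nothing more can be done
None
```

The green nozzle is fully home with the sleeve sprung all the way up over it. The unit has not moved measurably, the gripper is clear of everything, and I handed the job in at about 19 s.

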